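Press a plug gauge's insert home in bench locking pliers

ROBOT

A 7-joint arm with a two-finger parallel gripper is mounted at the origin on the work surface. World frame = base frame: x ahead of the robot, y to its left, z up, the work surface at z = 0. Lengths are in m, angles in rad, forces in N, time in s.
With the tool pointing down it reaches from about 0.35 to 0.9 m from the base axis. Payload 8.1 kg.
Tool frame: the origin (TCP) lies between the finger pads; the fingertips stand 11 mm ahead of it and the grasp point (between the pads) lies 8 mm behind it (r.tip_reach is the distance from the TCP to the fingertips, in m); z points along the fingers, y is the direction in which the jaws open and shut (so a half turn about z gives the same grasp; the last joint's range is limited). The gripper opens to 92 mm and grips with 3 to 60 N. Pads are 19 mm wide; open, the fingers measure 130 mm over their backs; the gripper's body (75 mm by 190 mm) begins 47 mm behind the grasp point.
Start: joints at [1.185, 0.434, 0.025, 1.573, -0.012, 1.134, -0.075], TCP at [0.174, -0.6, 0.238] pointing down, gripper open.
Joint ranges: [-2.62, 2.62], [-0.44, 2.09], [-1.27, 1.32], [0.08, 2.57], [-1.32, 4.46], [0.12, 2], [-2.74, 2.74]. Speed limits (rad/s): [2.22, 2.22, 3.01, 3.01, 3.14, 3.14, 3.14].

INTERFACE

Orientations are given as a unit quaternion [w, x, y, z].
In Python, from rig import telemetry, optics, workorder, look_for, masks_of, r gives the robot as it stands.
- The arm moves only by the tool drive_tool, never from a script. Its argument "rows" is a list of rows, each a list of 5 numbers: the shift along the tool's x, y, z in mm, then the turn about the tool's z in rad, then the opening, from 0 (shut) to 1 (fully open). In form: [[dx, dy, dz, twist, gripper], ...]. A call has 1 to 10 rows; each row is the pose to reach, as a shift and turn from the pose commanded when the call began, along the tool's axes at that moment; what a row does not reach only later rows make up. A row lasts 1/8 s, in which the tool goes at most 62.5 mm and 10.7 degrees, less where a joint would pass 70% of its speed; a pose out of reach is approached as far as the arm can. A call with a gripper value outside its range is refused whole. The fingers move at their own pace and stop on an object; the grip force is fixed at half the most. Time passes only in rows, so rows that repeat a pose let the fingers close. It gives the time, the measured TCP pose, the force and the opening at its end, in the units of the state.
- telemetry.sense(): the state, without advancing time (a new reading comes with each control period).
- optics.snapshot(name): name is "scene" or "top" or "wrist"; returns the picture (420x560x3 uint8, blue, green, red); there is no depth.
- optics.camera_model(name): a dict with "mtx" (3x3 intrinsics, pixels), "R" (3x3) and "t" (3): a world point X has camera coordinates R X + t; the wrist camera has in their place "mount" (4x4, takes a point from camera to tool coordinates, whose origin is the TCP and whose axes are the flange's). Camera axes: x right, y down, z forward; pixel columns grow to the right and rows downward; lengths in m; the calibration is good to about 2 mm. A picture is of the moment at which its call begins: read the wrist's pose just before it. camera_model takes no time and is no camera call.
- workorder.sign_off(): hands the job in, once; it reports no verdict.
Trained networks look in the newest picture that a camera, given by its name, has taken for a name from the list of things; names that differ only in an ending like _2 or _b are one class to them, and where a whole thing is asked for, a point or a joint stands for the part that bears it (a point fixed in the world has none). Each returns a list of dicts, best first, with "score" (0 to 1); they miss things now and then, are a little off and sometimes report something else, mostly with a low value. They report only what shows in the picture. A call takes as long as a camera call. They do not tell look-alikes from the thing itself.
- look_for(camera, target): "box" ([left, top, right, bottom] in pixels, round what is visible of it).
- masks_of(camera, target): "region" (420x560 bool, what is visible of it) and "box" ([left, top, right, bottom] in pixels, round what is visible of it).
The state is a dict: "time_s": time; "q": joint angles; "qvel": joint speeds; "joint_efforts": joint torques, N m; "ee_pos": TCP position; "ee_rot": TCP orientation; "wrist_force": force on the tool from outside, world axes, zero at the start; "ft_torque": the same for the moment, N m; "opening": opening from 0.0 (shut) to 1.0 (fully open).
Only numpy, scipy, OpenCV 4.12 (cv2) and the standard library are available. Lean on these libraries where they do the work, as an engineer would, in place of code of your own. Each camera call takes 0.05 s, during which the arm holds its last target.

TASK

Lay the small hex-handled plug gauge in the two rests between the jaws of the bench locking pliers, its threaded insert towards the moving jaw (put it down, do not drop it). Push the pliers' handle until it snaps over centre and, with your hand off it, stays locked with the insert squeezed fully home; do not ram the handle against its stop. Then flick the release lever, rather than pulling the handle, so that the jaws let go and the gauge is left lying in the rests, the other things undisturbed.

Things in the scene. Friction and masses are not known exactly. Their poses are not given: they have to be found in the camera images.
- pliers: Bench locking pliers lying flat on a fixed grey steel plate; parts turn in level planes about upright pivots. x = squeezing direction, moving to fixed jaw; y = towards the tail of the handles; z up. Origin at table height; in these axes the plate spans x -80..80, y -105..195 mm, 12 mm thick. Nothing on it is above 51 mm but the lever's tab (75 mm). The fixed handle bar: x -18..-3, y 15..193 mm.
- fixed_jaw (a point): Centre of the face of the fixed jaw, a wall 15 mm thick in x (x=45, y=-80 in pliers mm, 34 mm above the table), running y -100..15 mm, top 48 mm high. Axes as the pliers'.
- rest (a point): Floor level of the two rests (26 mm above the table), where the gauge's origin lies once squeezed against the fixed jaw (x=10, y=-80 in pliers mm; axes as pliers). Rests: steel, sides flaring upwards, along x, at pliers x -23..-13 and 32..44 mm, 36 mm wide in y, tops 46 mm high; 45 mm free between them. Put the gauge 2 to 6 mm to the -x side of here to clear both jaws; closing pushes it along.
- handle: Moving handle: steel bar 12 mm wide, 185 mm long, 22 to 44 mm above the table. Origin on its pivot at table height (which shifts from x=-60, y=25 open to x=-70, y=12 closed, pliers mm), y axis along the bar to the tail. Starts 19 to 47 degrees open, tail on the pliers' -x side; pushing the tail to +x (clockwise from above) closes it. Light friction, stays where left. Above 30 N counts as ramming.
- handle_grip (a point): On the bar's centre line, 150 mm from its pivot, 33 mm up: push here. Resists 5 to 16 N as the insert goes in; at dead centre the resistance vanishes, the bar runs ahead to a solid stop 4 degrees on and stays locked. Where must be felt: by its setting, dead centre is anywhere from 16 degrees before to 7 past parallel with the pliers' y axis. Axes as handle.
- jaw (a joint): Angle (rad) of the moving jaw: near 0 (-0.06 to 0.06) = open at the start, about 0.33 at dead centre and 0.31 when locked on the gauge, about 0.21 after letting go of it. Moved by the handle only.
- pad: Round steel pad, 18 mm across, at the moving jaw's tip on a stiff spring (12 N/mm); presses the insert's end, 34 mm above the table. Its origin is on the jaw's pivot at table height (x=-40, y=0 in pliers mm) and turns with the jaw; the pad's face is at x=4, y=-80 mm in its axes, facing +x.
- lever (a joint): Angle (rad) of the release lever: 0 = at rest (light return spring), up to 1.1. Pivoted on top of the handle's inner edge, about 87 mm from the handle's pivot. Does something only while locked: by about 0.3 to 0.5 it has forced the handle back over centre and the pliers spring open. The jaws then stay where they come to rest.
- lever_tab (a point): Centre of the lever's upstanding thumb tab, 66 mm up: 16 mm wide, 8 mm thick along the handle, 45 to 75 mm above the table, 13 to 47 mm (by the setting) out from the bar's centre line on its -x side. Push it towards the tail (its own +y) by 15 to 30 mm, 3 to 15 N. Fingertips pass above the bar (44 mm) and the lever's arm (51 mm). Axes turn with the lever; at rest within 12 degrees of the handle's.
- gauge: The plug gauge: a dark steel hexagonal handle lying on a flat, 16 mm across flats (18.5 mm across corners, level), 70 mm long along x, about 120 g. Origin: centre of its underside. The insert comes out of the -x end.
- insert_tip (a point): Centre of the free end face of the threaded steel insert (15 mm diameter, 22 mm long), on the gauge's axis 8 mm above its underside; 57 mm from the gauge's origin when home.
- insert (a joint): How far (m) the insert stands out from fully home: starts 0.004 to 0.006, 0 = home. A tight taper: it takes about 26 N to move and stays where it is.
- ring_gauge: Bystander: steel ring gauge, 48 mm across, 14 mm high, hole 28 mm.
- slim_case: Bystander: slim black case 90 x 24 x 14 mm.
- tube_big: Bystander: clear plastic box tube 170 x 36 x 36 mm with a gauge in it.
- tube_small: Bystander: clear plastic box tube 130 x 26 x 26 mm.
- double_gauge: Bystander: larger double-ended plug gauge, hex handle 20 mm across flats, 124 mm long, threads on both ends.
- long_case: Bystander: blue case 150 x 36 x 36 mm.
- flat_box: Bystander: small carton 70 x 50 x 30 mm.
Things that resemble listed ones, but are neither listed nor needed, are in the scene too. Leave any orange look-alike of the gauge alone.

How it is judged:
By the outcome, as a careful person would: the job done as asked, in the order asked, and still so for the second after the job is handed in, with the robot touching nothing.
It also fails if it takes over 72 s, if anything falls off the work surface, if the arm or the gripper's body presses on something with over 40 N, if the wrist force passes 120 N, or if a joint passes its speed limit or range.

## Working session

There is one attempt and no reset: what is moved stays moved. The work goes in short steps, Python scripts to look and compute and a tool call to move; the robot and the scene stay as the last step left them, time stands still between calls to the robot, and variables do not carry over. Pictures are saved under pics/ and viewed, and the job is handed in when it is done.

Besides the shell and the picture viewer there is one more tool, called after "Emit:" by a JSON object that holds its "api" and its "payload", one argument or row to a line. drive_tool: Moves the arm, as the interface text tells. Its arguments: {"type":"object","properties":{"rows":{"type":"array","items":{"type":"array","items":{"type":"number"}}}},"required":["rows"]}

```bash
ls; mkdir -p pics; python3 - <<'E'
from rig import telemetry, optics
import cv2
s=telemetry.sense(); print(s)
for n in("scene","top"):
    cv2.imwrite(f"pics/{n}0.png",optics.snapshot(n))
    m=optics.camera_model(n); print(n,m)
print(optics.camera_model("wrist"))
E
```

```text
pics
{'time_s': 0.0, 'q': array([ 1.18541438,  0.43521529,  0.02503055,  1.5740488 , -0.01158966,
        1.13401508, -0.07511612]), 'qvel': array([-0.00014811,  0.00076989,  0.00018136,  0.00068819,  0.00208381,
       -0.00053951, -0.00028354]), 'joint_efforts': array([-1.10009249e-03, -6.67848945e+01,  9.83810909e-01, -3.14468372e+01,
       -6.07266021e-02,  4.28500492e-02,  1.54357290e-04]), 'ee_pos': array([ 0.17417349, -0.59974779,  0.2369691 ]), 'ee_rot': array([-7.46113411e-04,  9.90030031e-01,  1.40854333e-01, -1.93818391e-04]), 'wrist_force': array([ 0.27932294,  0.44997481, -0.28402514]), 'ft_torque': array([-0.02451478, -0.03127243, -0.04531043]), 'opening': 0.9984236027303008}
scene {'mtx': array([[379.33874001,   0.        , 273.74572097],
       [  0.        , 379.33874001, 204.84245332],
       [  0.        ,   0.        ,   1.        ]]), 'R': array([[ 0.53647882,  0.84389982, -0.00485427],
       [ 0.65449047, -0.41968617, -0.62889248],
       [-0.53275952,  0.33421042, -0.77747713]]), 't': array([-0.31428378, -0.32320812,  1.25510086])}
top {'mtx': array([[473.672
[... 157 characters left out ...]
1893712, -0.99981043, -0.00452657],
       [-0.98347782, -0.01781215, -0.18015023],
       [ 0.18003545,  0.00786331, -0.98362869]]), 't': array([-0.00381692,  0.55296311,  1.17626756])}
{'mtx': array([[298.50600785,   0.        , 279.42200014],
       [  0.        , 298.50600785, 206.56077489],
       [  0.        ,   0.        ,   1.        ]]), 'mount': array([[-1.23072867e-03, -9.61362102e-01, -2.75284205e-01,
         7.33463310e-02],
       [ 9.99998879e-01, -1.41806612e-03,  4.81494145e-04,
         9.92399061e-04],
       [-8.53261427e-04, -2.75283304e-01,  9.61362770e-01,
        -1.46892200e-01],
       [ 0.00000000e+00,  0.00000000e+00,  0.00000000e+00,
         1.00000000e+00]])}
```

View pics/scene0.png

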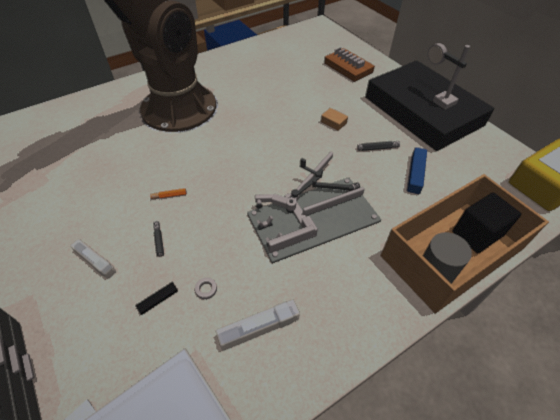

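View pics/top0.png

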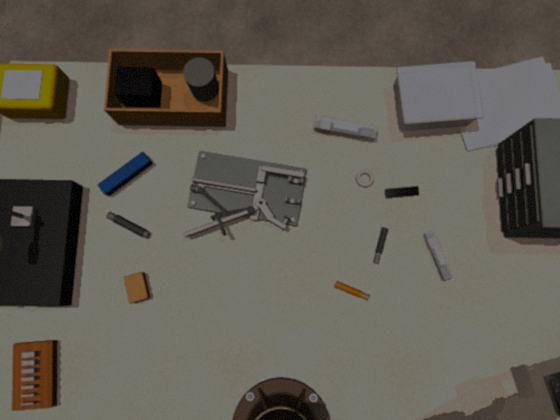

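Top view: plate around (250,190), the dark gauge around (381,245), and the orange look-alike at (352,290). I'll zoom in on these and run the networks.

```bash
cat > h.py <<'E'
import numpy as np, cv2
from rig import telemetry, optics, look_for, masks_of, r
from scipy.spatial.transform import Rotation as Rn
def ray(cam,px,pose=None):
    m=optics.camera_model(cam); d=np.linalg.inv(m["mtx"])@np.array([px[0],px[1],1.])
    if "R" in m:
        return -m["R"].T@m["t"], m["R"].T@d
    p,q=pose; W=Rn.from_quat(np.r_[q[1:],q[0]]).as_matrix(); M=m["mount"]
    return p+W@M[:3,3], W@M[:3,:3]@d
def at(cam,px,z,pose=None):
    o,d=ray(cam,px,pose); return o+d*(z-o[2])/d[2]
def proj(cam,X,pose=None):
    m=optics.camera_model(cam); X=np.asarray(X,float)
    if "R" in m: c=m["R"]@X+m["t"]
    else:
        p,q=pose; W=Rn.from_quat(np.r_[q[1:],q[0]]).as_matrix(); M=m["mount"]
        c=M[:3,:3].T@(W.T@(X-p)-M[:3,3])
    u=m["mtx"]@c; return u[:2]/u[2]
E
python3 - <<'E'
from h import *
im=optics.snapshot("top")
cv2.imwrite("pics/topz.png",cv2.resize(im[135:255,175:320],None,fx=5,fy=5,interpolation=cv2.INTER_CUBIC))
cv2.imwrite("pics/topg.png",cv2.resize(im[160:310,320:460],None,fx=4,fy=4,interpolation=cv2.INTER_CUBIC))
for t in["gauge","pliers","handle","lever_tab","insert_tip","pad"]:
    for d in masks_of("top",t)[:3]:
        ys,xs=np.nonzero(d["region"]); print(t,round(d["score"],2),np.round(d["box"]),xs.mean().round(1),ys.mean().round(1),len(xs))
E
```

```text
gauge 0.67 [371. 229. 386. 262.] 379.7 244.6 279
gauge 0.62 [334. 282. 370. 302.] 349.6 289.7 272
pliers 0.77 [184. 151. 310. 236.] 244.8 190.9 7012
handle 0.57 [184. 211. 248. 236.] 212.7 224.4 321
lever_tab 0.66 [211. 213. 227. 234.] 218.4 222.2 129
insert_tip 0.59 [359. 294. 370. 299.] 364.1 295.7 36
```

View pics/topz.png

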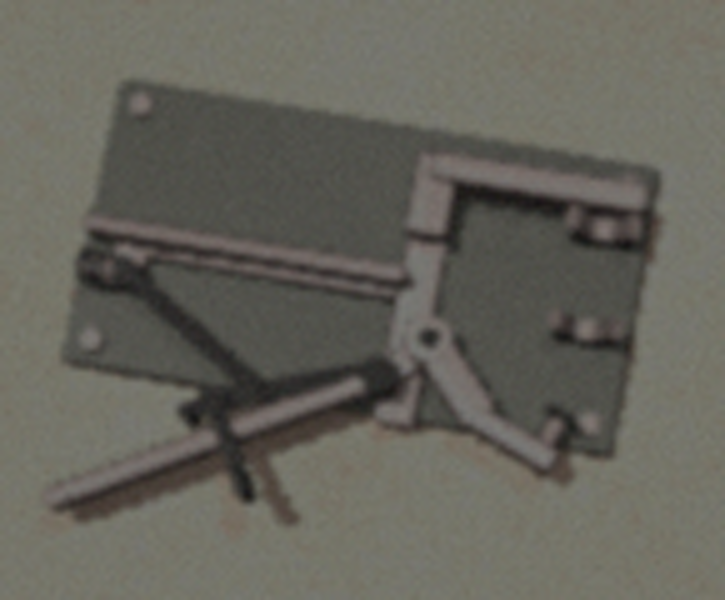

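View pics/topg.png

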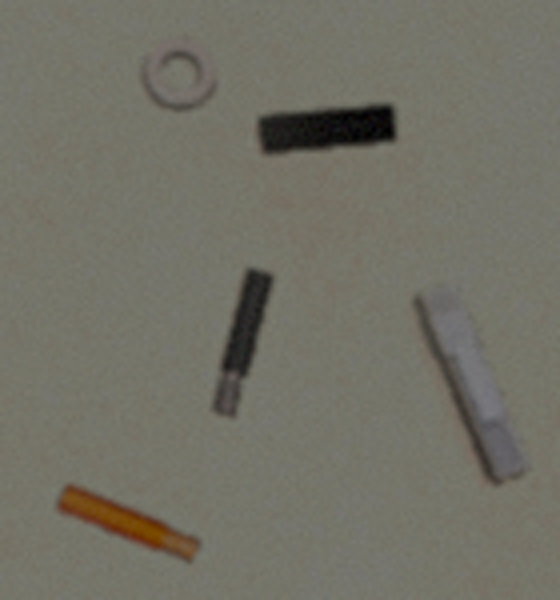

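Gauge: hex end at (384,228), insert end at (376,262), insert pointing to world -x, which is about right already. In the zoomed picture the plate corners are TL(125,80), TR(660,165), BR(612,455) and BL(65,360). Next I'll fit the frames.

```bash
cat >> h.py <<'E'
def fit2d(P,W):
    P=np.asarray(P);W=np.asarray(W);pc=P.mean(0);wc=W.mean(0)
    a=P-pc;b=W-wc
    th=np.arctan2((a[:,0]*b[:,1]-a[:,1]*b[:,0]).sum(),(a*b).sum())
    R=np.array([[np.cos(th),-np.sin(th)],[np.sin(th),np.cos(th)]])
    t=wc-R@pc; return th,R,t,(P@R.T+t-W)
E
python3 - <<'E'
from h import *
z=lambda u,v:(175+(u+.5)/5-.5,135+(v+.5)/5-.5)
px=[z(125,80),z(660,165),z(612,455),z(65,360)]
W=[at("top",p,.012)[:2] for p in px]
P=np.array([[80,195],[80,-105],[-80,-105],[-80,195]])/1000
th,R,t,e=fit2d(P,W); print(th,t,e*1000)
inv=lambda w:(R.T@(w-t))*1000
for n,u,v,h in[("tab",245,495,.075),("tail",55,497,.044),("piv",380,375,.044),("jawpiv",430,337,.05),("padtip",550,465,.045)]:
    w=at("top",z(u,v),h)[:2]; print(n,w,inv(w))
g=lambda u,v:(320+(u+.5)/4-.5,160+(v+.5)/4-.5)
for n,u,v,h in[("hexend",261,270,.010),("tip",224,415,.008)]:
    w=at("top",g(u,v),h)[:2]; print(n,w)
    
E
```

```text
-0.15049072226385551 [0.60356546 0.05813151] [[ 1.41766586  1.97469852]
 [-0.80019545 -1.91040779]
 [ 0.15414578 -1.79464972]
 [-0.77161618  1.73035899]]
tab [0.47600097 0.15353847] [-140.42643201   75.20373931]
tail [0.47693817 0.25559105] [-154.79988987  176.24339434]
piv [0.54380665 0.09002206] [-63.86452622  22.57087428]
jawpiv [0.56324347 0.06423489] [-4.07812991e+01 -1.08066117e-02]
padtip [0.49810526 0.00076911] [-95.66828898 -72.52501517]
hexend [ 0.50903993 -0.26493607]
tip [ 0.4130573  -0.23925112]
```

```bash
cat >> h.py <<'E'
def yaw(s):
    W=Rn.from_quat(np.r_[s["ee_rot"][1:],s["ee_rot"][0]]).as_matrix(); return np.arctan2(W[1,0],W[0,0]),W
def delta(target,yw):
    s=telemetry.sense(); y,W=yaw(s); d=W.T@(np.array(target)-s["ee_pos"])*1000
    tw=-(yw-y); tw=(tw+np.pi)%(2*np.pi)-np.pi
    print("t",round(s["time_s"],2),"pos",s["ee_pos"].round(4),"yaw",y.round(4),"-> d",d.round(1),"twist",tw.round(3)); return d,tw
E
python3 - <<'E'
from h import *
delta([.473,-.255,.2],-.262)
E
```

```text
t 0.45 pos [ 0.1744 -0.6001  0.2376] yaw 0.2828 -> d [ 383.1 -248.1   37.7] twist 0.545
```

Emit:
{"api": "drive_tool", "payload": {
  "rows": [
    [48,-31,5,0.07,1],
    [96,-62,9,0.14,1],
    [144,-93,14,0.2,1],
    [192,-124,19,0.27,1],
    [240,-155,24,0.34,1],
    [288,-186,28,0.41,1],
    [336,-217,33,0.48,1],
    [383,-248,38,0.545,1],
    [383,-248,38,0.545,1],
    [383,-248,38,0.545,1]
  ]
}}

```text
time_s: 1.7
ee_pos: [0.4727, -0.2556, 0.1997]
ee_rot: [0.0, 0.991, -0.13, -0.0]
wrist_force: [-0.2, -0.5, -0.2]
opening: 0.998
```

```bash
cat > lookw.py <<'E'
import sys,json
from h import *
s=telemetry.sense(); im=optics.snapshot("wrist"); cv2.imwrite(f"pics/{sys.argv[1]}.png",cv2.resize(im,(784,588),interpolation=cv2.INTER_CUBIC))
np.savez(f"{sys.argv[1]}.npz",p=s["ee_pos"],q=s["ee_rot"]); cv2.imwrite(f"{sys.argv[1]}_raw.png",im)
print(s["time_s"],s["ee_pos"],yaw(s)[0],s["wrist_force"],s["opening"])
for t in sys.argv[2:]:
    for d in masks_of("wrist",t)[:2]:
        ys,xs=np.nonzero(d["region"]); print(t,round(d["score"],2),np.round(d["box"]),len(xs))
        if len(xs)>10: print(cv2.boxPoints(cv2.minAreaRect(np.c_[xs,ys].astype(np.float32))).round(1).tolist())
E
python3 lookw.py w1 gauge insert_tip
```

```text
1.7 [ 0.47270359 -0.25555885  0.19970158] -0.26149330526106973 [-0.22453198 -0.48847544 -0.21396224] 0.9981560490976856
gauge 0.77 [272. 156. 286. 242.] 1257
[[272.0, 155.0], [289.0, 155.0], [289.0, 237.0], [272.0, 237.0]]
gauge 0.51 [217. 302. 283. 306.] 274
[[219.0, 301.0], [282.0, 301.0], [282.0, 306.0], [219.0, 306.0]]
insert_tip 0.62 [  0.  60.  92. 236.] 11777
[[-0.0, 59.0], [91.0, 59.0], [91.0, 233.0], [0.0, 233.0]]
insert_tip 0.58 [273. 217. 286. 236.] 251
[[273.0, 217.0], [285.0, 217.0], [285.0, 237.0], [273.0, 237.0]]
```

View pics/w1.png

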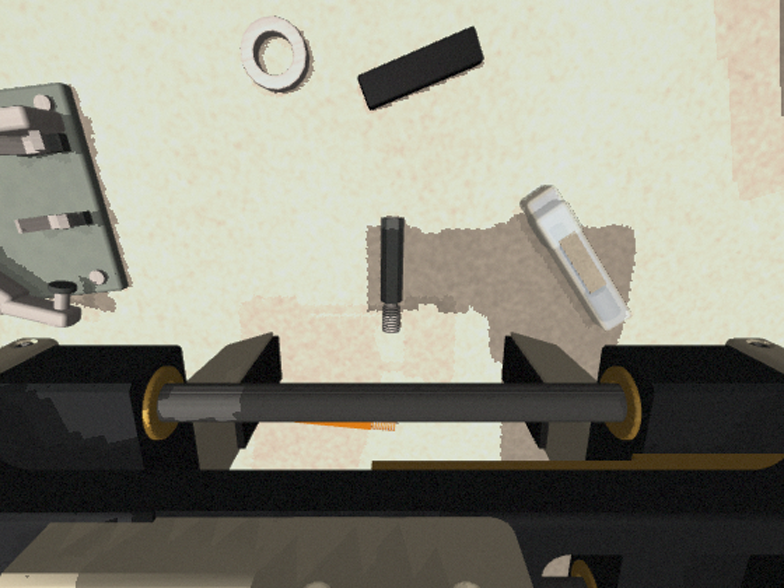

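The wrist view shows the gauge aligned with the tool: hex end at row 216, hex/insert edge at 303, tip at 332, all near column 392 (scale 1.4).

```bash
python3 - <<'E'
from h import *
f=np.load("w1.npz"); pose=(f["p"],f["q"])
c=lambda u,v:((u+.5)/1.4-.5,(v+.5)/1.4-.5)
pts={}
for n,u,v,h in[("hexend",393,217,.014),("hexend_back",391.5,303,.014),("tip",391.5,332,.012)]:
    w=at("wrist",c(u,v),h,pose); pts[n]=w[:2]; print(n,w)
a=pts["hexend"]-pts["tip"]; print(np.hypot(*a),np.arctan2(a[1],a[0]),np.hypot(*(pts["hexend"]-pts["hexend_back"])))
cc=(pts["hexend"]+pts["hexend_back"])/2; print(cc)
delta([*cc,.013],np.arctan2(a[1],a[0]))
E
```

```text
hexend [ 0.50889292 -0.26821698  0.014     ]
hexend_back [ 0.44043138 -0.24858518  0.014     ]
tip [ 0.41458765 -0.24163991  0.012     ]
0.09797868729083506 -0.2746952233370696 0.07122070812472442
[ 0.47466215 -0.25840108]
t 1.85 pos [ 0.472  -0.2567  0.1998] yaw -0.2646 -> d [  3.    0.8 186.8] twist 0.01
```

Emit:
{"api": "drive_tool", "payload": {
  "rows": [
    [3,0.5,50,0.01,0.6],
    [6.5,1,105,0.01,0.5],
    [6.5,1,150,0.01,0.5],
    [6.5,1,175,0.01,0.5],
    [6.5,1,186,0.01,0.5],
    [6.5,1,186,0.01,0.5],
    [6.5,1,186,0.01,0.1],
    [6.5,1,186,0.01,0],
    [6.5,1,186,0.01,0],
    [6.5,1,186,0.01,0]
  ]
}}

```text
time_s: 3.1
ee_pos: [0.4794, -0.258, 0.0143]
ee_rot: [0.0, 0.991, -0.136, 0.0]
wrist_force: [-0.3, -0.2, 5.1]
opening: 0.185
```

Emit:
{"api": "drive_tool", "payload": {
  "rows": [
    [0,0,0,0,0],
    [0,0,-3,0,0],
    [0,0,-20,0,0],
    [0,0,-60,0,0],
    [0,0,-100,0,0],
    [0,0,-120,0,0],
    [0,0,-120,0,0]
  ]
}}

```text
time_s: 3.98
ee_pos: [0.48, -0.2583, 0.136]
ee_rot: [0.001, 0.991, -0.136, 0.002]
wrist_force: [0.3, 0.5, -2.1]
opening: 0.183
```

```bash
python3 lookw.py w2 gauge insert_tip
```

```text
3.975 [ 0.48002648 -0.25830103  0.13597174] -0.27235839961940056 [ 0.32512506  0.49771031 -2.10579119] 0.18256285454149085
gauge 0.84 [265. 201. 296. 332.] 3074
[[263.0, 202.0], [297.0, 202.0], [297.0, 329.0], [263.0, 329.0]]
insert_tip 0.6 [266. 323. 291. 327.] 19
[[267.0, 325.0], [291.0, 325.0], [291.0, 328.0], [267.0, 328.0]]
```

View pics/w2.png

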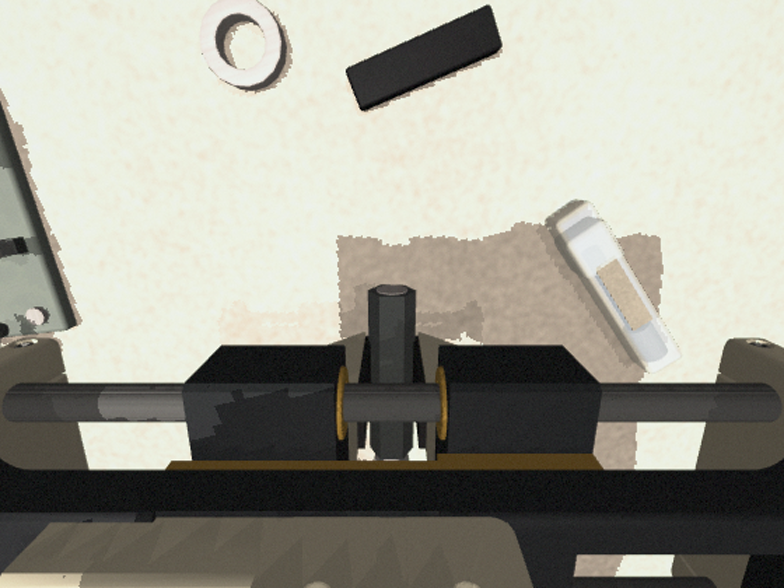

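```bash
python3 - <<'E'
from h import *
f=np.load("w2.npz"); pose=(f["p"],f["q"]); W=Rn.from_quat(np.r_[f["q"][1:],f["q"][0]]).as_matrix()
for X in([31.5,0,13.5-16],[31.5,0,13.5],[31.5,9.2,5.5],[31.5,-9.2,5.5],[31.5,4.6,-2.5],[31.5,-4.6,-2.5]):
    print(X,(proj("wrist",f["p"]+W@(np.array(X)/1000),pose)+.5)*1.4)
im=cv2.imread("w2_raw.png"); cv2.imwrite("pics/w2c.png",cv2.resize(im[195:335,240:320],None,fx=5,fy=4.2,interpolation=cv2.INTER_CUBIC))
E
```

```text
[31.5, 0, -2.5] [388.12264791 293.15860611]
[31.5, 0, 13.5] [388.44367319 281.7766735 ]
[31.5, 9.2, 5.5] [412.59321619 287.15750808]
[31.5, -9.2, 5.5] [363.98775509 287.22437985]
[31.5, 4.6, -2.5] [400.89487866 293.14097216]
[31.5, -4.6, -2.5] [375.3501525  293.17624043]
```

View pics/w2c.png

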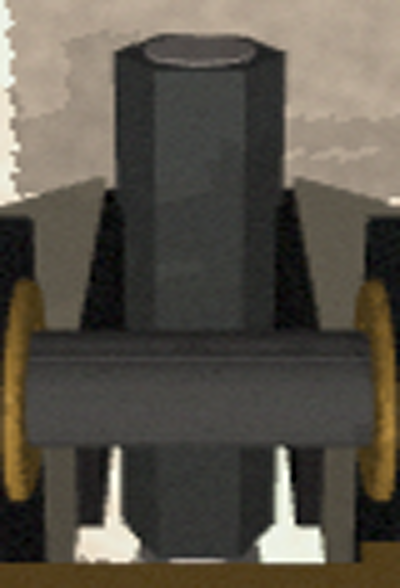

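The gauge is held square: top flat symmetric, end face where expected. Now I'll move over the rests.

```bash
python3 - <<'E'
from h import *
th=-.1505; R=np.array([[np.cos(th),-np.sin(th)],[np.sin(th),np.cos(th)]]); t=np.array([.6036,.0581])
w=t+R@[.0095,-.08]; print(w); delta([*w,.16],th)
E
```

```text
[ 0.60099801 -0.02242006]
t 4.12 pos [ 0.4783 -0.2576  0.133 ] yaw -0.2722 -> d [  54.9 -259.5  -27. ] twist -0.122
```

Emit:
{"api": "drive_tool", "payload": {
  "rows": [
    [9,-43,-10,-0.02,0],
    [18,-87,-20,-0.04,0],
    [27,-130,-27,-0.06,0],
    [37,-173,-27,-0.08,0],
    [46,-217,-27,-0.1,0],
    [52,-245,-27,-0.12,0],
    [55,-259,-27,-0.122,0],
    [55,-259,-27,-0.122,0],
    [55,-259,-27,-0.122,0]
  ]
}}

```text
time_s: 5.25
ee_pos: [0.6009, -0.0251, 0.1603]
ee_rot: [0.001, 0.997, -0.076, -0.001]
wrist_force: [-0.2, -1.0, -2.3]
opening: 0.182
```

```bash
python3 lookw.py w3 gauge pad
```

```text
5.25 [ 0.60092116 -0.02508036  0.16031174] -0.15245426475371573 [-0.22102919 -0.99244058 -2.27337478] 0.18216440440258902
```

View pics/w3.png

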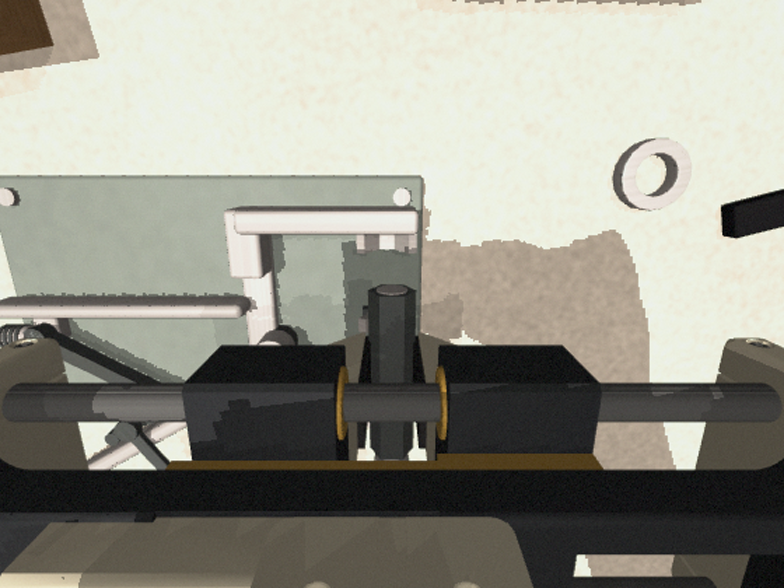

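```bash
python3 - <<'E'
from h import *
f=np.load("w3.npz"); pose=(f["p"],f["q"])
c=lambda u,v:((u+.5)/1.4-.5,(v+.5)/1.4-.5)
P=[];Wd=[]
for (px,py),u,v,h in[((80,-105),423,177,.012),((60,-100),417,208,.048),((45,-100),417,234.5,.048),((60,15),226,209,.048)]:
    P.append([px/1e3,py/1e3]); Wd.append(at("wrist",c(u,v),h,pose)[:2])
th,R,t,e=fit2d(P,Wd); print(th,t,(e*1000).round(1))
print(t+R@[.0095,-.08])
# rest edges
for u,v,h in((357,235,.046),(410,235,.046),(330,250,.012)):
    print((R.T@(at("wrist",c(u,v),h,pose)[:2]-t)*1000).round(1))
im=cv2.imread("w3_raw.png"); cv2.imwrite("pics/w3c.png",cv2.resize(im[115:255,200:320],None,fx=5,fy=4.2,interpolation=cv2.INTER_CUBIC))
E
```

```text
-0.16043563164864735 [0.60459131 0.05869362] [[ 1.2  0.8]
 [-1.2  0.3]
 [ 0.1  0.5]
 [-0.1 -1.6]]
[ 0.60118945 -0.02179661]
[ 44.1 -63. ]
[ 44.3 -96.2]
[ 28.1 -40.8]
```

View pics/w3c.png

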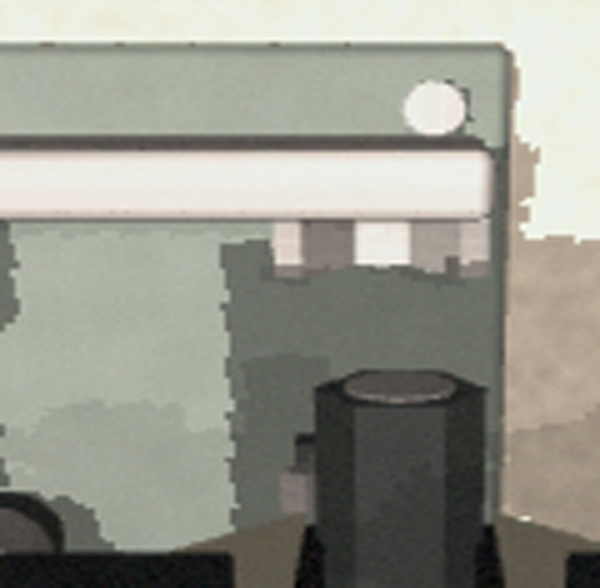

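```bash
python3 - <<'E'
from h import *
th=-.153; R=np.array([[np.cos(th),-np.sin(th)],[np.sin(th),np.cos(th)]]); t=np.array([.6041,.0584])
w=t+R@[.010,-.08]; print(w); delta([*w,.041],th)
E
```

```text
[ 0.60179088 -0.0221895 ]
t 5.4 pos [ 0.6012 -0.0247  0.1607] yaw -0.1524 -> d [  0.2  -2.7 119.7] twist 0.001
```

Emit:
{"api": "drive_tool", "payload": {
  "rows": [
    [0,-2.5,20,0,0],
    [0,-2.5,50,0,0],
    [0,-2.5,80,0,0],
    [0,-2.5,95,0,0],
    [0,-2.5,100,0,0],
    [0,-2.5,100,0,0]
  ]
}}

```text
time_s: 6.15
ee_pos: [0.6024, -0.0209, 0.0613]
ee_rot: [-0.0, 0.997, -0.075, 0.0]
wrist_force: [0.2, 0.0, -2.1]
opening: 0.185
```

```bash
python3 - <<'E'
from h import *
im=optics.snapshot("scene"); s=telemetry.sense();print(s["ee_pos"],s["wrist_force"])
cv2.imwrite("pics/s1.png",cv2.resize(im[130:270,230:400],None,fx=4,fy=4,interpolation=cv2.INTER_CUBIC))
im=optics.snapshot("top")
cv2.imwrite("pics/t1.png",cv2.resize(im[135:255,175:320],None,fx=5,fy=5,interpolation=cv2.INTER_CUBIC))
delta([.6018,-.0222,.041],-.153)
E
```

```text
[ 0.6026661  -0.02080578  0.06160203] [-0.28494546  0.70994856 -2.1599399 ]
t 6.25 pos [ 0.6028 -0.0207  0.0618] yaw -0.1504 -> d [-0.8  1.6 20.8] twist 0.003
```

View pics/s1.png

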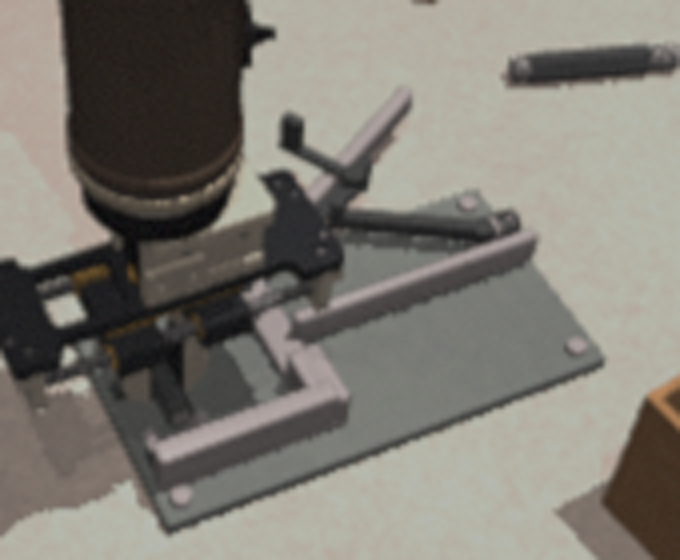

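Emit:
{"api": "drive_tool", "payload": {
  "rows": [
    [-0.7,1.5,5,0,0],
    [-0.7,1.5,10,0,0],
    [-0.7,1.5,14,0,0],
    [-0.7,1.5,17,0,0],
    [-0.7,1.5,19,0,0],
    [-0.7,1.5,19,0,0]
  ]
}}

```text
time_s: 7.0
ee_pos: [0.601, -0.0221, 0.0415]
ee_rot: [0.0, 0.997, -0.075, -0.0]
wrist_force: [0.2, -0.9, -1.5]
opening: 0.184
```

Emit:
{"api": "drive_tool", "payload": {
  "rows": [
    [0,0,1,0,0],
    [0,0,2,0,0],
    [0,0,2,0,0]
  ]
}}

```text
time_s: 7.38
ee_pos: [0.6013, -0.0221, 0.0403]
ee_rot: [0.0, 0.997, -0.075, 0.0]
wrist_force: [-1.9, 0.9, 4.3]
opening: 0.182
```

Emit:
{"api": "drive_tool", "payload": {
  "rows": [
    [0,0,1.5,0,0.22],
    [0,0,1.5,0,0.3],
    [0,0,1.5,0,0.4],
    [0,0,1.5,0,0.4],
    [0,0,-10,0,0.4],
    [0,0,-40,0,0.4],
    [0,0,-100,0,0.4],
    [0,0,-150,0,0.4],
    [0,0,-150,0,0.4]
  ]
}}

```text
time_s: 8.5
ee_pos: [0.6038, -0.0219, 0.1951]
ee_rot: [-0.0, 0.997, -0.075, 0.004]
wrist_force: [-0.2, -0.1, -0.8]
opening: 0.398
```

Emit:
{"api": "drive_tool", "payload": {
  "rows": [
    [-60,0,-30,0,0.2],
    [-100,0,-60,0,0],
    [-110,0,-60,0,0],
    [-110,0,-60,0,0]
  ]
}}

```text
time_s: 9.0
ee_pos: [0.4919, -0.0057, 0.2495]
ee_rot: [0.0, 0.997, -0.075, 0.0]
wrist_force: [0.8, 0.5, -0.5]
opening: 0.028
```

```bash
python3 lookw.py w4 gauge pad insert_tip handle lever_tab
```

```text
9.0 [ 0.4919415  -0.005717    0.24950312] -0.15017354891826634 [ 0.76243411  0.45476478 -0.46930691] 0.028498871819775513
gauge 0.75 [274.  57. 286. 151.] 1323
[[272.0, 58.0], [287.0, 58.0], [287.0, 147.0], [272.0, 147.0]]
gauge 0.68 [383. 252. 444. 271.] 691
[[381.3999938964844, 262.79998779296875], [384.3999938964844, 250.1999969482422], [447.3999938964844, 265.1000061035156], [444.3999938964844, 277.70001220703125]]
pad 0.66 [263. 151. 277. 171.] 142
[[266.20001220703125, 169.10000610351562], [270.3999938964844, 152.60000610351562], [280.8999938964844, 155.1999969482422], [276.79998779296875, 171.6999969482422]]
pad 0.55 [113. 170. 156. 222.] 727
[[106.9000015258789, 182.39999389648438], [124.5999984741211, 169.5], [157.5, 214.89999389648438], [139.89999389648438, 227.6999969482422]]
insert_tip 0.79 [274. 125. 284. 148.] 261
[[273.0, 125.0], [285.0, 125.0], [285.0, 147.0], [273.0, 147.0]]
insert_tip 0.64 [430. 264. 445. 278.] 115
[[432.0, 264.0], [446.0, 264.0], [446.0, 272.0], [432.0, 272.0]]
handle 0.62 [ 73. 156. 202. 231.] 1325
[[67.9000015258789, 222.1999969482422], [197.60000610351562, 144.10000610351562], [204.3000030517578, 155.1999969482422], [74.5999984741211, 233.3000030517578]]
handle 0.5 [414.   0. 462.  49.] 1347
[[405.5, 28.5], [442.5, -8.5], [471.5, 20.5], [434.5, 57.5]]
lever_tab 0.81 [112. 174. 157. 229.] 744
[[107.19999694824219, 182.5], [124.5999984741211, 168.8000030517578], [159.39999389648438, 213.1999969482422], [142.0, 226.8000030517578]]
```

View pics/w4.png

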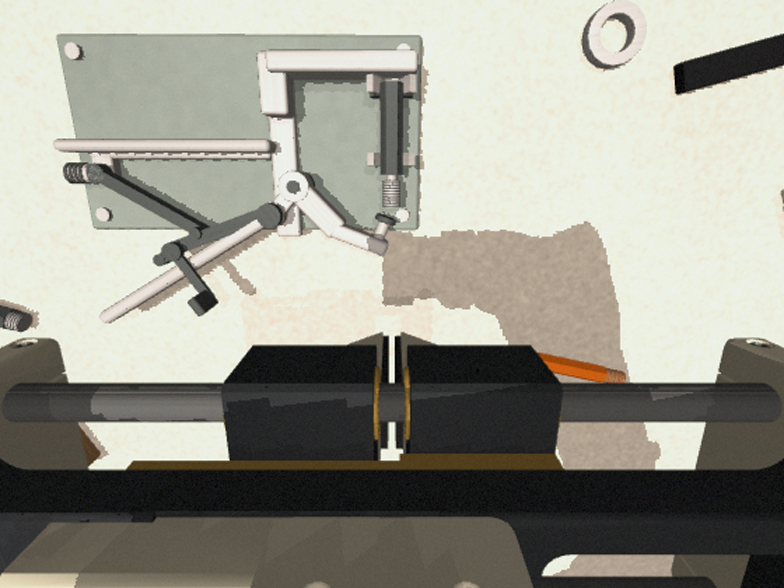

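The gauge lies in the rests: hex columns 383–403, tip at (391,207), pad at (386,222). The lever tab is at (203,302) and the handle tail at (105,318). Fitting frames from this.

```bash
python3 - <<'E'
from h import *
f=np.load("w4.npz"); pose=(f["p"],f["q"])
c=lambda u,v:((u+.5)/1.4-.5,(v+.5)/1.4-.5)
P=np.array([[80,195],[80,-105],[-80,-105],[-80,195]])/1e3
W=[at("wrist",c(*u),.012,pose)[:2] for u in((58,35),(422,36),(416,228),(96,228))]
th,R,t,e=fit2d(P,W); print(th,t,(e*1000).round(1))
for n,u,v,h in[("tab",204,301,.075),("tail",105,317,.042),("piv",272,213,.048),("jawpiv",293,187,.05),("hexend",393,82,.042),("tip",391,207,.041),("padface",388,214,.036),("levpiv",173,251,.05)]:
    w=at("wrist",c(u,v),h,pose)[:2]; print(n,w.round(4),(R.T@(w-t)*1000).round(1))
im=cv2.imread("w4_raw.png"); cv2.imwrite("pics/w4c.png",cv2.resize(im[100:240,60:220],None,fx=5,fy=4.2,interpolation=cv2.INTER_CUBIC))
E
```

```text
-0.15364112533900545 [0.60319099 0.05541134] [[ 2.   1.8]
 [ 1.5 -1.7]
 [-2.5 -3.1]
 [-0.9  3.1]]
tab [0.4871 0.1463] [-128.7   72.1]
tail [0.4779 0.2552] [-154.4  178.2]
piv [0.5458 0.084 ] [-61.1  19.5]
jawpiv [0.5636 0.062 ] [-40.2   0.5]
hexend [ 0.6291 -0.0294] [ 38.5 -79.9]
tip [ 0.5352 -0.0135] [-56.6 -78.5]
padface [ 0.5294 -0.01  ] [-62.9 -76. ]
levpiv [0.5277 0.1728] [-92.6 104.5]
```

View pics/w4c.png

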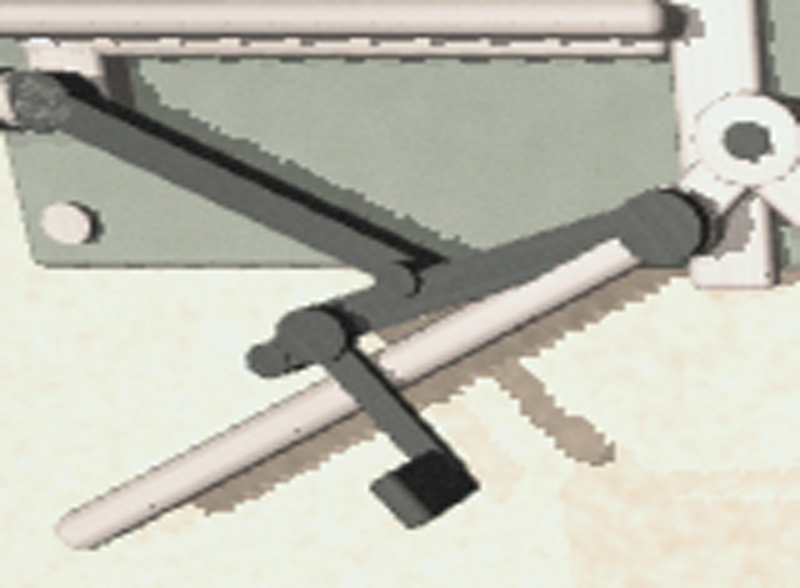

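Frames agree across the views. The handle is about 31° open, and the tab is about 78 mm along and 33 mm out. Planning the push with shut fingers at 150 mm along the bar.

```bash
cat >> h.py <<'E'
TH=-.153; T=np.array([.6036,.0572]); RP=np.array([[np.cos(TH),-np.sin(TH)],[np.sin(TH),np.cos(TH)]])
def toW(p): return T+RP@(np.array(p)/1000)
def toP(w): return RP.T@(np.array(w)[:2]-T)*1000
def finger(adeg,g,along=150,a0=31,a1=-4):
    a=np.radians(adeg); k=np.clip((a0-adeg)/(a0-a1),0,1)
    p=np.array([-61-9*k,22-10*k]); d=np.array([-np.sin(a),np.cos(a)]); n=np.array([np.cos(a),np.sin(a)])
    return toW(p+along*d-g*n), TH+a
E
python3 - <<'E'
from h import *
w,y=finger(31,33); print(w,y); delta([*w,.25],y)
E
```

```text
[0.45936118 0.21460008] 0.3880520681182421
t 9.3 pos [ 0.4927 -0.0058  0.2489] yaw -0.1506 -> d [ -66.  -212.9   -1. ] twist -0.539
```

Emit:
{"api": "drive_tool", "payload": {
  "rows": [
    [-16,-53,0,-0.13,0],
    [-33,-106,0,-0.27,0],
    [-50,-160,10,-0.4,0],
    [-66,-213,50,-0.54,0],
    [-66,-213,100,-0.54,0],
    [-66,-213,150,-0.54,0],
    [-66,-213,170,-0.54,0],
    [-66,-213,170,-0.54,0]
  ]
}}

```text
time_s: 10.3
ee_pos: [0.4581, 0.2144, 0.0779]
ee_rot: [0.0, 0.981, 0.194, -0.002]
wrist_force: [-0.2, -0.0, 0.1]
opening: 0.007
```

```bash
python3 lookw.py w5; python3 - <<'E'
from h import *
w,y=finger(31,33); delta([*w,.038],y)
E
```

```text
10.3 [0.4580675  0.21439208 0.07791216] 0.389866293187301 [-0.18866624 -0.01819672  0.13787756] 0.006870329433282694
t 10.35 pos [0.4589 0.2149 0.0792] yaw 0.3898 -> d [ 0.4  0.4 41.2] twist 0.002
```

View pics/w5.png

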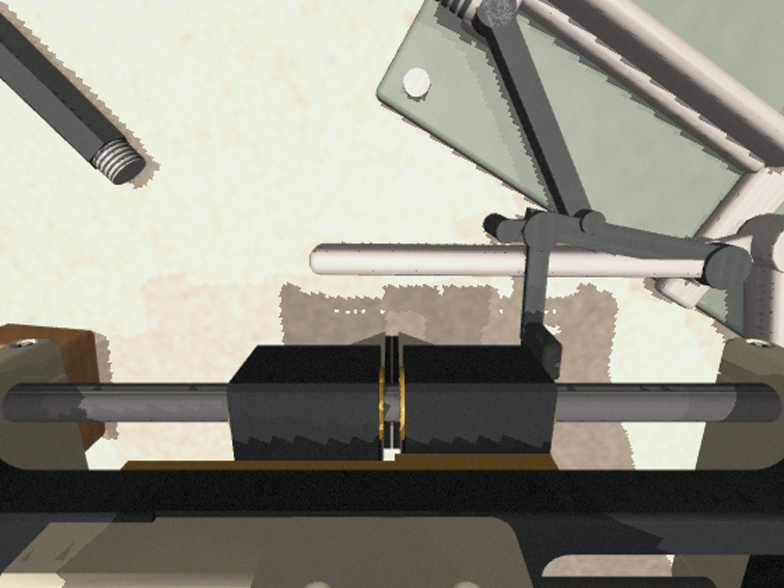

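Emit:
{"api": "drive_tool", "payload": {
  "rows": [
    [0,0,20,0,0],
    [0,0,35,0,0],
    [0,0,40,0,0],
    [5,0,40,0,0],
    [9,0,40,0,0],
    [12,0,40,0,0],
    [12,0,40,0,0]
  ]
}}

```text
time_s: 11.22
ee_pos: [0.4705, 0.2196, 0.04]
ee_rot: [-0.0, 0.981, 0.194, 0.0]
wrist_force: [0.4, 0.1, 0.3]
opening: 0.006
```

```bash
python3 - <<'E'
from h import *
s=telemetry.sense();print(s["wrist_force"],s["ee_pos"])
for a in range(31,-11,-3):
    w,y=finger(a,15.5); print(a,end=" "); delta([*w,.038],y)
E
```

```text
[0.42900774 0.09820949 0.30385611] [0.47048762 0.21957228 0.03995369]
31 t 11.22 pos [0.4705 0.2196 0.04  ] yaw 0.3895 -> d [5.3 0.4 2. ] twist 0.001
28 t 11.22 pos [0.4705 0.2196 0.04  ] yaw 0.3895 -> d [12.1  0.1  2. ] twist 0.054
25 t 11.22 pos [0.4705 0.2196 0.04  ] yaw 0.3895 -> d [18.9  0.3  2. ] twist 0.106
22 t 11.22 pos [0.4705 0.2196 0.04  ] yaw 0.3895 -> d [25.7  0.9  2. ] twist 0.158
19 t 11.22 pos [0.4705 0.2196 0.04  ] yaw 0.3895 -> d [32.4  1.8  2. ] twist 0.211
16 t 11.22 pos [0.4705 0.2196 0.04  ] yaw 0.3895 -> d [39.2  3.2  2. ] twist 0.263
13 t 11.22 pos [0.4705 0.2196 0.04  ] yaw 0.3895 -> d [45.8  5.   2. ] twist 0.316
10 t 11.22 pos [0.4705 0.2196 0.04  ] yaw 0.3895 -> d [52.4  7.2  2. ] twist 0.368
7 t 11.22 pos [0.4705 0.2196 0.04  ] yaw 0.3895 -> d [58.8  9.8  2. ] twist 0.42
4 t 11.22 pos [0.4705 0.2196 0.04  ] yaw 0.3895 -> d [65.2 12.8  2. ] twist 0.473
1 t 11.22 pos [0.4705 0.2196 0.04  ] yaw 0.3895 -> d [71.3 16.2  2. ] twist 0.525
-2 t 11.22 pos [0.4705 0.2196 0.04  ] yaw 0.3895 -> d [77.4 20.   2. ] twist 0.577
-5 t 11.22 pos [0.4705 0.2196 0.04  ] yaw 0.3895 -> d [83.5 24.   2. ] twist 0.63
-8 t 11.22 pos [0.4705 0.2196 0.04  ] yaw 0.3895 -> d [90.3 28.1  2. ] twist 0.682
```

Emit:
{"api": "drive_tool", "payload": {
  "rows": [
    [3,0,1,0,0],
    [5.3,0.4,2,0,0],
    [7.5,0.3,2,0.02,0],
    [10,0.2,2,0.035,0],
    [12.1,0.1,2,0.054,0]
  ]
}}

```text
time_s: 11.85
ee_pos: [0.4812, 0.2235, 0.0375]
ee_rot: [0.0, 0.986, 0.166, -0.0]
wrist_force: [-2.0, -2.8, -0.1]
opening: 0.001
```

```bash
cat > st.py <<'E'
import sys
from h import *
s=telemetry.sense(); y,W=yaw(s); print(s["time_s"],"F tool",(W.T@s["wrist_force"]).round(1),"pos",s["ee_pos"].round(4),"a_tool",np.degrees(y-TH).round(1))
a0=float(sys.argv[1])
import io,contextlib
for i in range(1,11):
    a=a0-i*float(sys.argv[2]); w,yy=finger(a,15.5)
    d=W.T@(np.array([*w,.038])-s["ee_pos"])*1000; print(a,d.round(1),round(y-yy,3))
E
python3 st.py 28 1
```

```text
11.85 F tool [-2.8  2.   0.1] pos [0.4812 0.2235 0.0375] a_tool 27.9
27.0 [ 2.9 -0.5 -0.5] 0.016
26.0 [ 5.2 -0.5 -0.5] 0.033
25.0 [ 7.5 -0.6 -0.5] 0.051
24.0 [ 9.7 -0.6 -0.5] 0.068
23.0 [12.  -0.5 -0.5] 0.086
22.0 [14.3 -0.4 -0.5] 0.103
21.0 [16.5 -0.2 -0.5] 0.121
20.0 [18.8 -0.  -0.5] 0.138
19.0 [21.1  0.2 -0.5] 0.156
18.0 [23.3  0.5 -0.5] 0.173
```

Emit:
{"api": "drive_tool", "payload": {
  "rows": [
    [2.5,0,0,0.016,0],
    [5,0,0,0.033,0],
    [7.5,0,0,0.05,0],
    [9.7,0,0,0.068,0],
    [12,0,0,0.086,0]
  ]
}}

```text
time_s: 12.48
ee_pos: [0.4911, 0.227, 0.0374]
ee_rot: [0.001, 0.992, 0.124, -0.002]
wrist_force: [-8.3, -5.1, 5.2]
opening: 0.007
```

```bash
python3 st.py 23 1; python3 lookw.py w6
```

```text
12.475 F tool [-9.4  2.9 -5.1] pos [0.4911 0.227  0.0374] a_tool 23.0
22.0 [ 3.7 -0.6 -0.6] 0.017
21.0 [ 6.  -0.7 -0.7] 0.035
20.0 [ 8.2 -0.7 -0.7] 0.052
19.0 [10.5 -0.6 -0.7] 0.07
18.0 [12.8 -0.5 -0.7] 0.087
17.0 [15.1 -0.4 -0.7] 0.105
16.0 [17.4 -0.2 -0.7] 0.122
15.0 [19.6  0.1 -0.7] 0.14
14.0 [21.9  0.3 -0.7] 0.157
13.0 [24.2  0.7 -0.7] 0.175
12.475 [0.49114718 0.22699847 0.03736314] 0.24843649483593952 [-8.33978511 -5.13574978  5.16475165] 0.007434275601412826
```

View pics/w6.png

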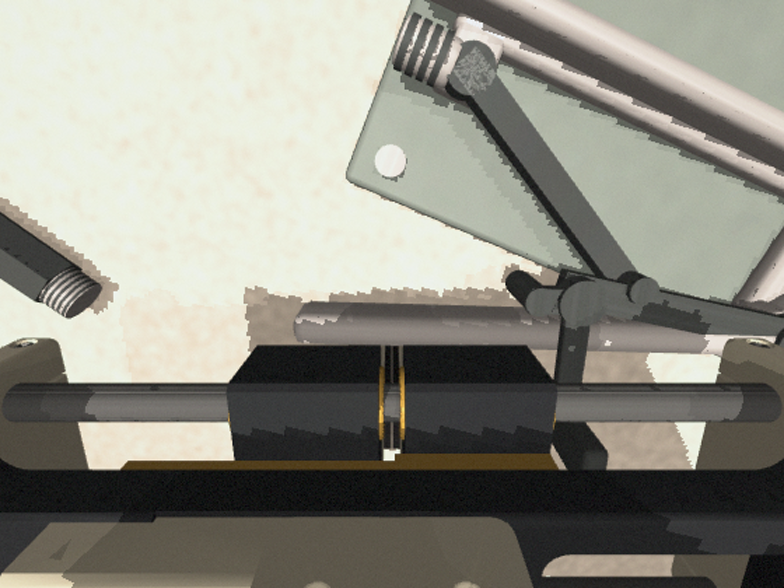

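```bash
cat > topv.py <<'E'
import sys
from h import *
im=optics.snapshot("top"); cv2.imwrite(f"pics/{sys.argv[1]}.png",cv2.resize(im[135:255,175:320],None,fx=5,fy=5,interpolation=cv2.INTER_CUBIC))
E
python3 topv.py t2
```

```text
(no output)
```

View pics/t2.png

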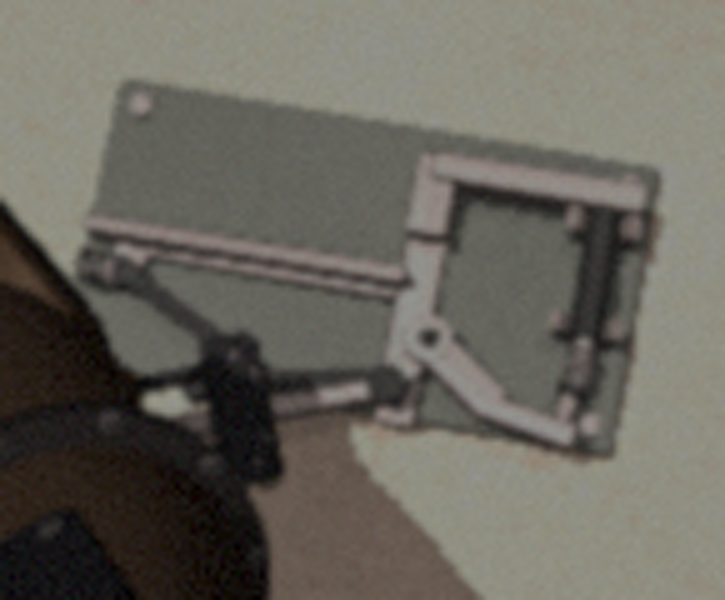

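Emit:
{"api": "drive_tool", "payload": {
  "rows": [
    [2,0,0,0.03,0],
    [4,0,0,0.06,0],
    [6,0,0,0.08,0]
  ]
}}

```text
time_s: 12.95
ee_pos: [0.4957, 0.2285, 0.0373]
ee_rot: [0.001, 0.996, 0.085, -0.002]
wrist_force: [-11.6, -4.9, 7.1]
opening: 0.008
```

```bash
python3 st.py 20 1|head -1
```

```text
12.95 F tool [-12.3   2.9  -7. ] pos [0.4957 0.2285 0.0373] a_tool 18.5
```

Emit:
{"api": "drive_tool", "payload": {
  "rows": [
    [2,0,-0.5,0.017,0],
    [4,0,-1,0.035,0],
    [6,0.3,-1,0.052,0]
  ]
}}

```text
time_s: 13.32
ee_pos: [0.5007, 0.2294, 0.0379]
ee_rot: [0.001, 0.998, 0.059, -0.003]
wrist_force: [-10.6, -3.5, 4.3]
opening: 0.001
```

```bash
python3 st.py 17 1|head -1
```

```text
13.325 F tool [-11.    2.2  -4.2] pos [0.5007 0.2294 0.0379] a_tool 15.5
```

Emit:
{"api": "drive_tool", "payload": {
  "rows": [
    [1.5,0,0,0.013,0],
    [3,0.1,0,0.026,0],
    [4.5,0.2,0,0.04,0]
  ]
}}

```text
time_s: 13.7
ee_pos: [0.5059, 0.23, 0.0379]
ee_rot: [0.001, 0.999, 0.039, -0.003]
wrist_force: [-9.2, -2.9, 3.6]
opening: 0.004
```

```bash
cat > ang.py <<'E'
from h import *
s=telemetry.sense(); y,W=yaw(s)
from scipy.optimize import minimize
r0=minimize(lambda v:np.sum((finger(v[0],15.5,v[1])[0]-s["ee_pos"][:2])**2)*1e6,[15,150],method="Nelder-Mead").x
print("bar angle est, along",r0.round(1),"tool a",np.degrees(y-TH).round(1),"F",(W.T@s["wrist_force"]).round(1),"t",s["time_s"])
E
python3 ang.py
```

```text
bar angle est, along [ 17.  148.9] tool a 13.2 F [-9.4  2.2 -3.5] t 13.7
```

Emit:
{"api": "drive_tool", "payload": {
  "rows": [
    [1.5,0,0,0.01,0],
    [3,0.1,0,0.02,0],
    [4.5,0.2,0,0.025,0]
  ]
}}

```text
time_s: 14.08
ee_pos: [0.5108, 0.2304, 0.0381]
ee_rot: [0.001, 1.0, 0.027, -0.002]
wrist_force: [-10.8, -1.8, 2.3]
opening: 0.005
```

```bash
python3 ang.py
```

```text
bar angle est, along [ 14.8 148.6] tool a 11.8 F [-10.9   1.2  -2.3] t 14.075
```

Emit:
{"api": "drive_tool", "payload": {
  "rows": [
    [1.5,0,0,0.01,0],
    [3,0.1,0,0.02,0],
    [4.5,0.2,0,0.03,0]
  ]
}}

```text
time_s: 14.45
ee_pos: [0.5155, 0.2308, 0.0382]
ee_rot: [0.0, 1.0, 0.012, -0.002]
wrist_force: [-8.6, -1.7, 2.9]
opening: 0.004
```

```bash
python3 ang.py
```

```text
bar angle est, along [ 12.7 148.5] tool a 10.1 F [-8.7  1.5 -2.9] t 14.45
```

Emit:
{"api": "drive_tool", "payload": {
  "rows": [
    [1.5,0,0,0.01,0],
    [3,0.2,0,0.02,0],
    [4.5,0.4,0,0.03,0]
  ]
}}

```text
time_s: 14.82
ee_pos: [0.5205, 0.2311, 0.0385]
ee_rot: [0.0, 1.0, -0.003, -0.001]
wrist_force: [-7.9, -0.2, 3.1]
opening: 0.004
```

```bash
python3 ang.py
```

```text
bar angle est, along [ 10.5 148.4] tool a 8.4 F [-7.9  0.2 -3.1] t 14.825
```

Emit:
{"api": "drive_tool", "payload": {
  "rows": [
    [1.5,0,0,0.01,0],
    [3,0.2,0,0.02,0],
    [4.5,0.4,0,0.03,0]
  ]
}}

```text
time_s: 15.2
ee_pos: [0.5258, 0.2313, 0.0387]
ee_rot: [-0.001, 1.0, -0.018, -0.001]
wrist_force: [-5.4, 1.3, 3.1]
opening: 0.005
```

```bash
python3 ang.py; python3 topv.py t3
```

```text
bar angle est, along [  8.2 148.4] tool a 6.7 F [-5.5 -1.1 -3.1] t 15.2
```

View pics/t3.png

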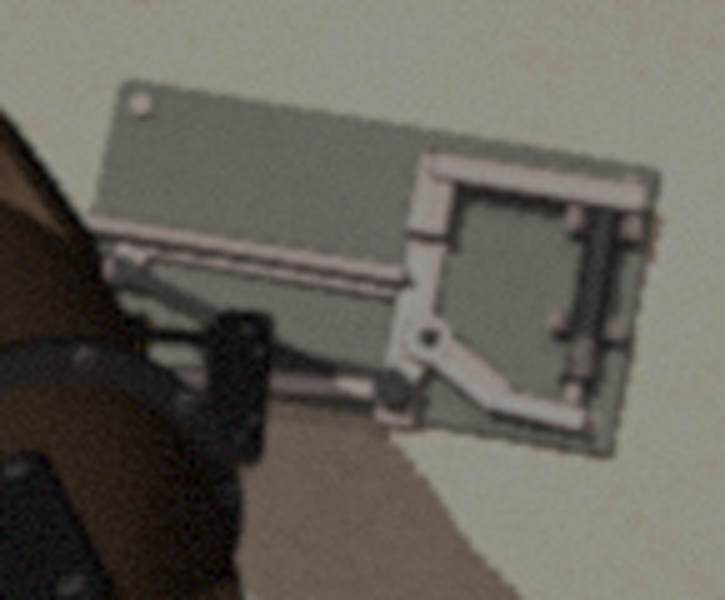

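Emit:
{"api": "drive_tool", "payload": {
  "rows": [
    [1.3,0,0,0.008,0],
    [2.6,0.2,0,0.016,0],
    [4,0.4,0,0.025,0]
  ]
}}

```text
time_s: 15.62
ee_pos: [0.5306, 0.2312, 0.0389]
ee_rot: [-0.001, 1.0, -0.031, -0.0]
wrist_force: [-4.0, 3.1, -0.2]
opening: 0.006
```

```bash
python3 ang.py
```

```text
bar angle est, along [  6.2 148.5] tool a 5.2 F [-4.2 -2.9  0.2] t 15.625
```

Emit:
{"api": "drive_tool", "payload": {
  "rows": [
    [1.3,0,0,0.008,0],
    [2.6,0.2,0,0.016,0],
    [4,0.4,0,0.025,0]
  ]
}}

```text
time_s: 16.0
ee_pos: [0.5357, 0.2283, 0.0389]
ee_rot: [0.0, 0.999, -0.044, 0.001]
wrist_force: [-0.4, 0.2, 0.3]
opening: 0.004
```

```bash
python3 ang.py
```

```text
bar angle est, along [  3.8 145.9] tool a 3.7 F [-0.5 -0.2 -0.3] t 16.0
```

The force vanished, so it has probably snapped over. I'll back off and look.

Emit:
{"api": "drive_tool", "payload": {
  "rows": [
    [-8,0,0,0,0],
    [-20,0,0,0,0],
    [-30,0,-20,0,0],
    [-35,0,-70,0,0],
    [-50,30,-130,0,0],
    [-70,70,-180,0,0],
    [-90,100,-200,0,0],
    [-90,120,-200,0,0],
    [-90,120,-200,0,0],
    [-90,120,-200,0,0]
  ]
}}

```text
time_s: 17.25
ee_pos: [0.4344, 0.1178, 0.2384]
ee_rot: [-0.0, 0.999, -0.043, -0.0]
wrist_force: [-0.0, -0.3, -0.7]
opening: 0.005
```

```bash
python3 lookw.py w7 gauge pad lever_tab handle
```

```text
17.25 [0.43438016 0.11782074 0.23840849] -0.0865278409281348 [-0.04503248 -0.31502632 -0.68164877] 0.004973226911468726
gauge 0.92 [389.   0. 410.  76.] 1272
[[382.29998779296875, 70.4000015258789], [393.29998779296875, -2.700000047683716], [412.1000061035156, 0.20000000298023224], [401.1000061035156, 73.19999694824219]]
gauge 0.79 [467. 213. 539. 241.] 784
[[468.0, 225.1999969482422], [471.5, 213.39999389648438], [539.5999755859375, 233.5], [536.2000122070312, 245.3000030517578]]
pad 0.62 [381.  72. 399.  89.] 188
[[382.0, 73.0], [398.0, 73.0], [398.0, 88.0], [382.0, 88.0]]
pad 0.18 [132.   0. 417. 121.] 26384
[[132.0, 0.0], [417.0, 0.0], [417.0, 121.0], [132.0, 121.0]]
lever_tab 0.6 [206.  55. 232. 122.] 851
[[204.89999389648438, 58.5], [229.39999389648438, 54.5], [239.89999389648438, 118.19999694824219], [215.39999389648438, 122.19999694824219]]
lever_tab 0.42 [384.  50. 406.  73.] 342
[[384.79998779296875, 71.80000305175781], [387.29998779296875, 49.5], [403.5, 51.29999923706055], [401.0, 73.5999984741211]]
handle 0.81 [132.  68. 296.  98.] 1889
[[130.0, 80.0], [131.3000030517578, 66.9000015258789], [296.3999938964844, 83.80000305175781], [295.0, 97.0]]
```

View pics/w7.png

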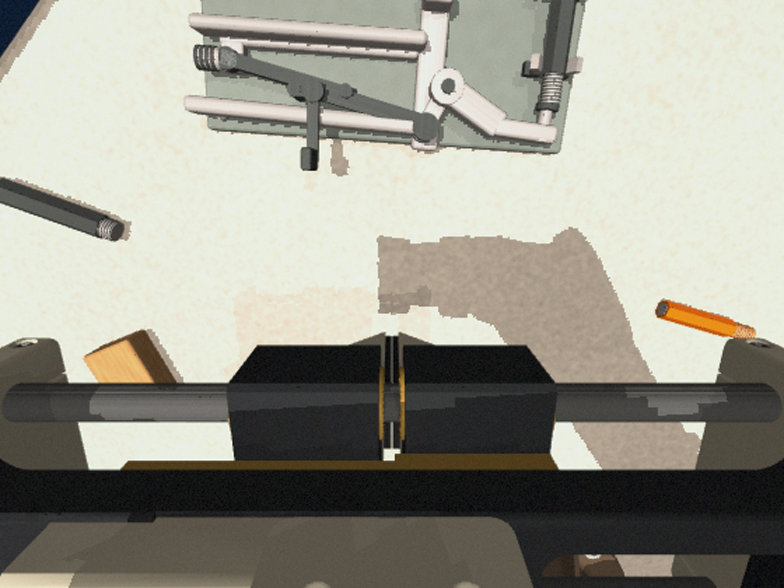

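Emit:
{"api": "drive_tool", "payload": {
  "rows": [
    [40,-25,0,0.03,0],
    [75,-40,0,0.066,0],
    [75,-40,0,0.066,0],
    [75,-40,0,0.066,0]
  ]
}}

```text
time_s: 18.0
ee_pos: [0.5122, 0.1503, 0.2381]
ee_rot: [0.0, 0.997, -0.076, -0.001]
wrist_force: [-0.9, -0.5, 0.6]
opening: 0.009
```

```bash
python3 lookw.py w8 lever_tab
```

```text
18.0 [0.51216112 0.15028062 0.23809073] -0.1525402194258822 [-0.91822713 -0.52922959  0.60309062] 0.009198098204296287
lever_tab 0.64 [246. 134. 265. 197.] 626
[[243.0, 133.0], [265.0, 133.0], [265.0, 194.0], [243.0, 194.0]]
```

View pics/w8.png

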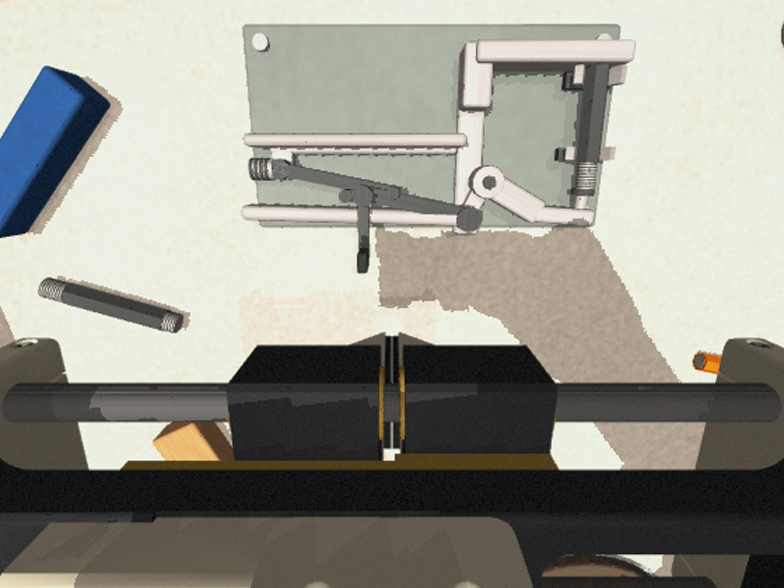

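```bash
python3 - <<'E'
from h import *
f=np.load("w8.npz"); pose=(f["p"],f["q"])
c=lambda u,v:((u+.5)/1.4-.5,(v+.5)/1.4-.5)
P=np.array([[80,195],[80,-105],[-80,-105],[-80,195]])/1e3
W=[at("wrist",c(*u),.012,pose)[:2] for u in((244,26),(620,25),(606,226),(259,226))]
th,R,t,e=fit2d(P,W); print(th,t,(e*1000).round(1))
for n,u,v,h in[("tab",362,258,.072),("tabtop_lo",362,272,.075),("tail",247,211,.042),("piv",469,219,.048),("jawpiv",489,182,.05),("hexend",595,66,.042),("hexins",586,163,.041),("tip",584,195,.041),("levpiv",355,193,.05)]:
    w=at("wrist",c(u,v),h,pose)[:2]; print(n,w.round(4),(R.T@(w-t)*1000).round(1),toP(w).round(1))
im=cv2.imread("w8_raw.png"); cv2.imwrite("pics/w8c.png",cv2.resize(im[10:170,170:330],None,fx=3.7,fy=3.7,interpolation=cv2.INTER_CUBIC))
im=cv2.imread("w8_raw.png"); cv2.imwrite("pics/w8d.png",cv2.resize(im[10:170,310:460],None,fx=3.7,fy=3.7,interpolation=cv2.INTER_CUBIC))
E
```

```text
-0.14626332594875135 [0.60290762 0.05429074] [[ 0.8  0.4]
 [ 1.5 -4.3]
 [ 0.7  6.1]
 [-3.  -2.2]]
tab [0.5242 0.1695] [-94.6 102.5] [-95.5  98.9]
tabtop_lo [0.5141 0.1711] [-104.9  102.6] [-105.8   98.9]
tail [0.5709 0.2579] [-61.4 196.7] [-62.9 193.3]
piv [0.5377 0.0819] [-68.5  17.8] [-68.8  14.3]
jawpiv [0.5641 0.0639] [-39.8   3.9] [-40.1   0.6]
hexend [ 0.6346 -0.0229] [ 42.6 -71.7] [ 42.8 -74.4]
hexins [ 0.5663 -0.0149] [-26.2 -73.8] [-25.9 -77. ]
tip [ 0.5417 -0.0127] [-50.8 -75.2] [-50.6 -78.5]
levpiv [0.5718 0.1682] [-47.4 108.2] [-48.4 104.9]
```

View pics/w8c.png

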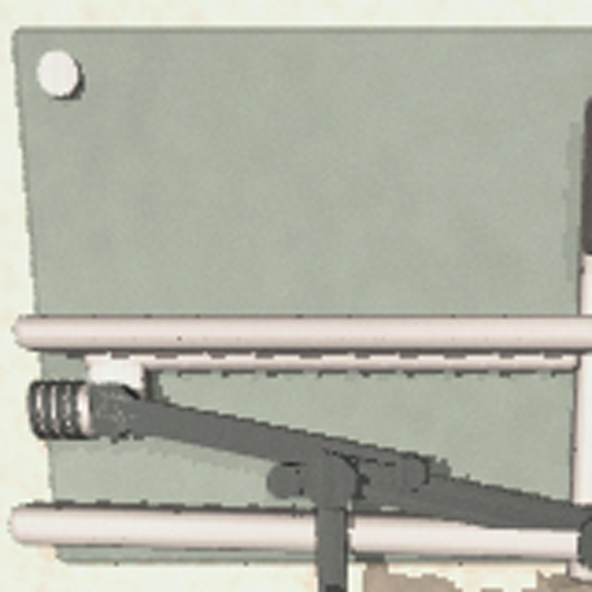

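View pics/w8d.png

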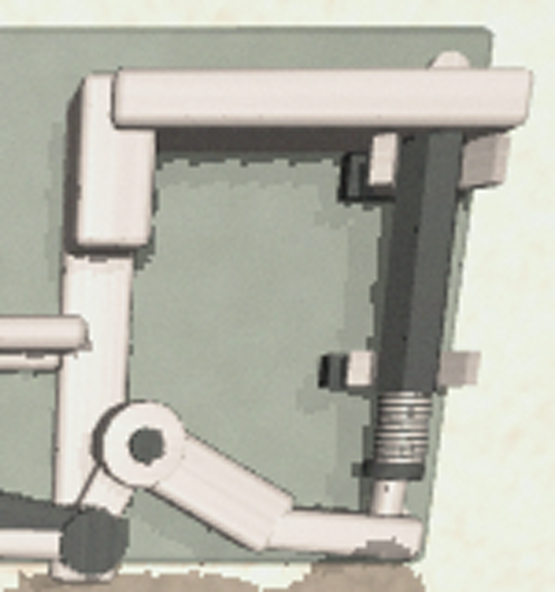

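The bar has run on to about -2° and the link pin is past the pivot–screw line, on the inner side, so it's locked over centre. The tip sits about 92–93 mm from the hex end, so the insert is home within measuring error. I'll take a closer view of the insert on the way to the lever.

```bash
python3 - <<'E'
from h import *
print(telemetry.sense()["q"].round(2))
w=toW([-100,60]); print(w); delta([*w,.13],TH+np.pi/2); delta([*toW([-58,-79]),.16],TH)
E
```

```text
[-0.27  0.3  -0.15  1.78  0.05  1.07 -2.16]
[0.51391239 0.13173948]
t 18.1 pos [0.5121 0.15   0.2386] yaw -0.1529 -> d [  4.7  17.8 108.6] twist -1.571
t 18.1 pos [0.5121 0.15   0.2386] yaw -0.1529 -> d [ 46.7 156.8  78.6] twist 0.0
```

Emit:
{"api": "drive_tool", "payload": {
  "rows": [
    [-4,45,20,0,0],
    [-8,95,45,0,0],
    [-15,140,79,0,0],
    [-15,157,79,0,0],
    [-15,157,79,0,0],
    [-15,157,79,0,0]
  ]
}}

```text
time_s: 18.85
ee_pos: [0.4745, -0.0015, 0.1604]
ee_rot: [-0.0, 0.997, -0.076, 0.001]
wrist_force: [0.7, 0.6, -0.2]
opening: 0.004
```

```bash
python3 lookw.py w9 gauge insert_tip pad
```

```text
18.85 [ 0.47454802 -0.00150455  0.16036873] -0.15235024527612198 [ 0.73897166  0.62410657 -0.24626274] 0.004198216376601194
gauge 0.65 [269.   0. 290. 128.] 2577
[[268.6000061035156, 1.100000023841858], [290.8999938964844, 0.6000000238418579], [293.5, 122.9000015258789], [271.20001220703125, 123.4000015258789]]
insert_tip 0.88 [274.  96. 291. 122.] 434
[[273.0, 97.0], [290.0, 97.0], [290.0, 122.0], [273.0, 122.0]]
pad 0.77 [265. 120. 294. 140.] 270
[[269.5, 140.10000610351562], [271.20001220703125, 121.5999984741211], [290.29998779296875, 123.30000305175781], [288.6000061035156, 141.89999389648438]]
```

View pics/w9.png

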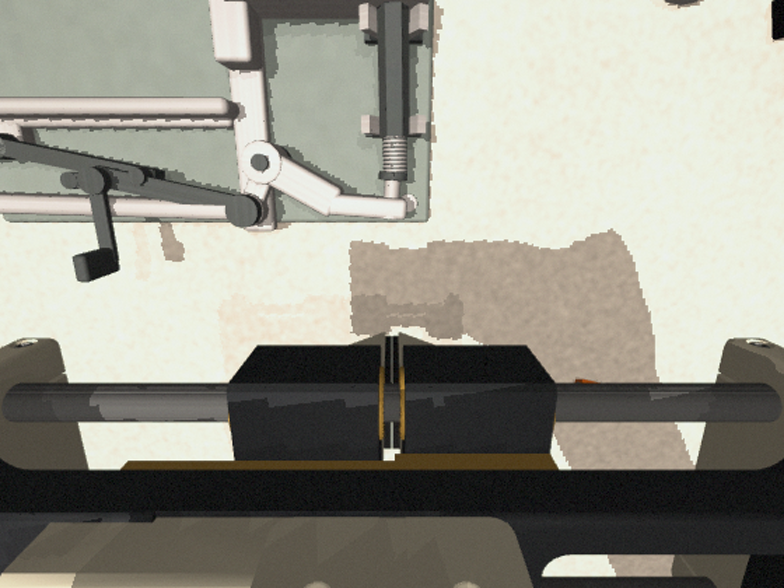

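```bash
python3 - <<'E'
from h import *
im=cv2.imread("w9_raw.png"); cv2.imwrite("pics/w9c.png",cv2.resize(im[80:155,255:310],None,fx=8,fy=8,interpolation=cv2.INTER_CUBIC))
im=cv2.imread("w4_raw.png"); cv2.imwrite("pics/w4d.png",cv2.resize(im[40:185,255:310],None,fx=4,fy=4,interpolation=cv2.INTER_CUBIC))
f=np.load("w9.npz"); pose=(f["p"],f["q"])
c=lambda u,v:((u+.5)/1.4-.5,(v+.5)/1.4-.5)
for n,u,v,h in[("hexins",395,135,.0415),("tip",395,174,.0415),("tabTop",93,268,.075),("levpiv",92,180,.051),("tail?",250,210,.048)]:
    print(n,toP(at("wrist",c(u,v),h,pose)).round(1))
E
```

```text
hexins [-24.5 -81.2]
tip [-47.  -81.2]
tabTop [-98.3  91. ]
levpiv [-50.3  98.7]
tail? [-68.2   7.6]
```

View pics/w9c.png

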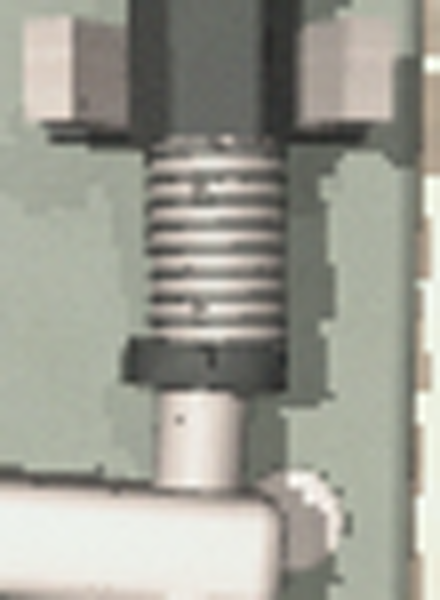

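View pics/w4d.png

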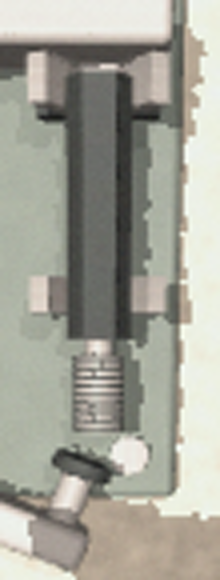

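Comparing before and after: the neck between hex and insert has gone, the insert now shows 22.5 mm, and the tip is at x=-47. So it's fully home. Next is the lever tab, at about (-98,96) in pliers mm.

```bash
python3 - <<'E'
from h import *
delta([*toW([-100,55]),.16],TH+np.pi/2)
E
```

```text
t 19.05 pos [ 0.4745 -0.0016  0.16  ] yaw -0.1516 -> d [ 1.880e+01 -1.327e+02  1.000e-01] twist -1.569
```

Emit:
{"api": "drive_tool", "payload": {
  "rows": [
    [2,-14,0,-0.17,0],
    [4,-28,0,-0.35,0],
    [6,-42,0,-0.52,0],
    [8,-57,0,-0.7,0],
    [10,-72,0,-0.87,0],
    [12,-87,0,-1.05,0],
    [14,-101,0,-1.22,0],
    [16,-116,0,-1.4,0],
    [19,-133,0,-1.57,0],
    [19,-133,0,-1.57,0]
  ]
}}

```text
time_s: 20.3
ee_pos: [0.5133, 0.1277, 0.1597]
ee_rot: [-0.0, 0.759, 0.651, 0.0]
wrist_force: [-0.3, -0.9, -0.7]
opening: 0.004
```

```bash
python3 lookw.py w10;python3 - <<'E'
from h import *
delta([*toW([-100,58]),.067],TH+np.pi/2)
E
```

```text
20.3 [0.5133351  0.12765416 0.15973717] 1.4181511673237972 [-0.27361039 -0.9176261  -0.73319569] 0.0043328450136673035
t 20.35 pos [0.5131 0.1264 0.1596] yaw 1.4144 -> d [ 3.4 -0.  92.6] twist -0.003
```

View pics/w10.png

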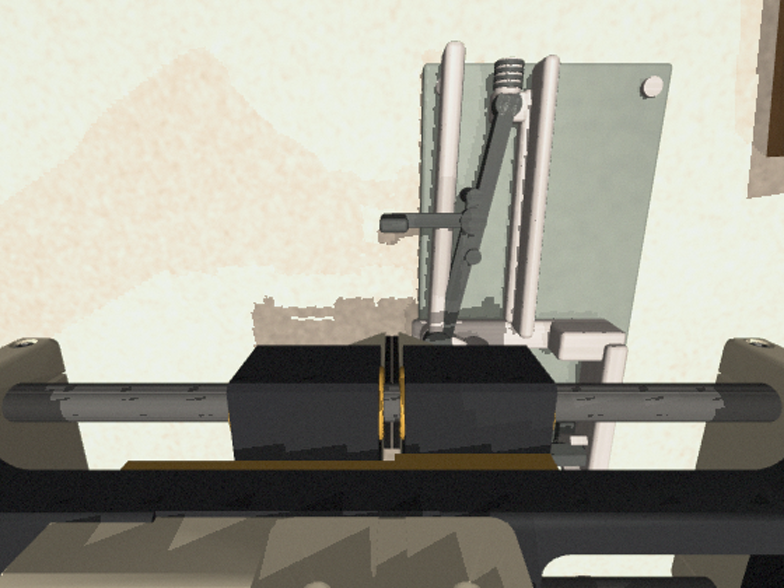

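```bash
python3 - <<'E'
from h import *
f=np.load("w10.npz"); pose=(f["p"],f["q"])
c=lambda u,v:((u+.5)/1.4-.5,(v+.5)/1.4-.5)
for u,v in((393,220),(393,231)): print(toP(at("wrist",c(u,v),.075,pose)).round(1))
E
```

```text
[-99.4 102.1]
[-99.4  96.1]
```

Emit:
{"api": "drive_tool", "payload": {
  "rows": [
    [2,0,40,0,0],
    [2,0,75,0,0],
    [2,0,92,0,0],
    [5,0,92,0,0],
    [10,0,92,0,0],
    [10,0,92,0,0]
  ]
}}

```text
time_s: 21.1
ee_pos: [0.5156, 0.1369, 0.069]
ee_rot: [0.0, 0.759, 0.651, 0.001]
wrist_force: [-0.2, 0.4, 0.1]
opening: 0.004
```

```bash
cat > p.py <<'E'
from h import *
s=telemetry.sense(); y,W=yaw(s); print(s["time_s"],"P",toP(s["ee_pos"]).round(1),s["ee_pos"][2].round(4),"Ftool",(W.T@s["wrist_force"]).round(1))
E
python3 p.py
```

```text
21.1 P [-99.1  65.3] 0.069 Ftool [ 0.3 -0.2 -0.1]
```

Emit:
{"api": "drive_tool", "payload": {
  "rows": [
    [5,0,1.5,0,0],
    [10,0,1.5,0,0],
    [15,0,1.5,0,0],
    [18,0,1.5,0,0],
    [21,0,1.5,0,0],
    [24,0,1.5,0,0]
  ]
}}

```text
time_s: 21.85
ee_pos: [0.5176, 0.1582, 0.0659]
ee_rot: [0.0, 0.76, 0.65, -0.002]
wrist_force: [-3.6, -7.4, 4.7]
opening: 0.006
```

```bash
python3 p.py
```

```text
21.85 P [-100.3   86.7] 0.0659 Ftool [-7.9 -2.5 -4.7]
```

Contact at about 8 N; pushing on in short steps.

Emit:
{"api": "drive_tool", "payload": {
  "rows": [
    [2.5,0,0,0,0],
    [5,0,0,0,0],
    [7.5,0,0,0,0]
  ]
}}

```text
time_s: 22.22
ee_pos: [0.5174, 0.1642, 0.0653]
ee_rot: [0.0, 0.76, 0.65, -0.003]
wrist_force: [-6.4, -6.5, 1.3]
opening: 0.004
```

```bash
python3 p.py
```

```text
22.225 P [-101.5   92.6] 0.0653 Ftool [-7.4 -5.3 -1.3]
```

Emit:
{"api": "drive_tool", "payload": {
  "rows": [
    [2.5,0,0,0,0],
    [5,0,0,0,0],
    [7.5,0,0,0,0]
  ]
}}

```text
time_s: 22.6
ee_pos: [0.5212, 0.1751, 0.0664]
ee_rot: [-0.0, 0.759, 0.651, 0.001]
wrist_force: [-0.4, -0.3, -0.6]
opening: 0.005
```

```bash
python3 p.py
```

```text
22.6 P [-99.4 104. ] 0.0664 Ftool [-0.3 -0.4  0.6]
```

The force vanished, so it released. I'll look before retreating.

```bash
python3 lookw.py w11 lever_tab
```

```text
22.6 [0.5212246  0.17509802 0.06640336] 1.4169635242342247 [-0.40520572 -0.25936579 -0.59866832] 0.0053483636624431456
lever_tab 0.57 [293. 210. 318. 247.] 575
[[282.79998779296875, 214.89999389648438], [300.0, 206.60000610351562], [318.6000061035156, 245.1999969482422], [301.3999938964844, 253.5]]
```

View pics/w11.png

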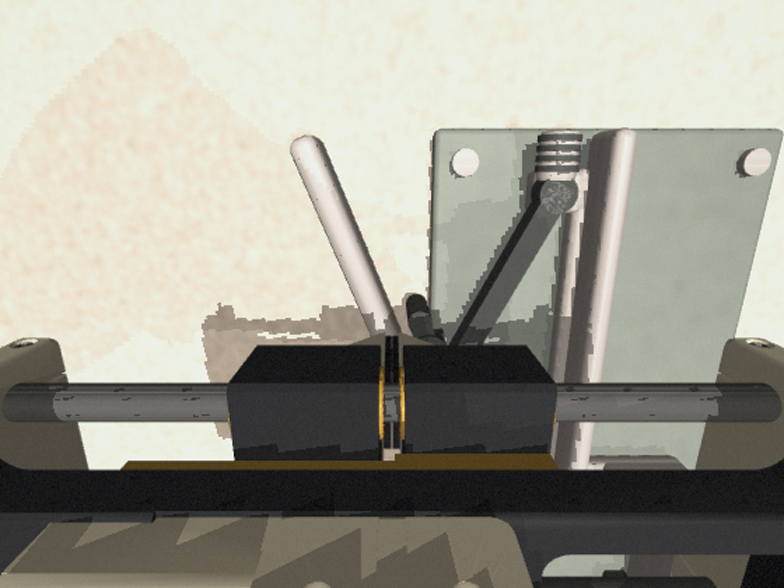

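The handle has swung open by about 20°, under the raised fingers. Lifting straight up.

Emit:
{"api": "drive_tool", "payload": {
  "rows": [
    [0,0,-10,0,0],
    [0,0,-40,0,0],
    [0,0,-90,0,0],
    [-40,0,-140,0,0],
    [-100,0,-175,0,0],
    [-150,20,-180,0,0],
    [-180,40,-180,0,0],
    [-180,60,-180,0,0],
    [-180,60,-180,0,0],
    [-180,60,-180,0,0]
  ]
}}

```text
time_s: 23.95
ee_pos: [0.5518, -0.0119, 0.2465]
ee_rot: [-0.0, 0.759, 0.651, -0.0]
wrist_force: [-0.6, 0.7, 0.7]
opening: 0.005
```

```bash
python3 lookw.py w12 gauge; python3 - <<'E'
from h import *
cv2.imwrite("pics/top9.png",optics.snapshot("top"))
E
```

```text
23.95 [ 0.55180713 -0.01194531  0.24647407] 1.41785244598737 [-0.55861119  0.72434496  0.66773083] 0.005216022054645493
gauge 0.94 [276. 177. 350. 197.] 1048
[[275.0, 179.0], [350.0, 179.0], [350.0, 193.0], [275.0, 193.0]]
gauge 0.62 [149. 301. 164. 328.] 359
[[148.60000610351562, 328.20001220703125], [152.1999969482422, 299.79998779296875], [165.60000610351562, 301.3999938964844], [162.0, 329.8999938964844]]
```

View pics/w12.png

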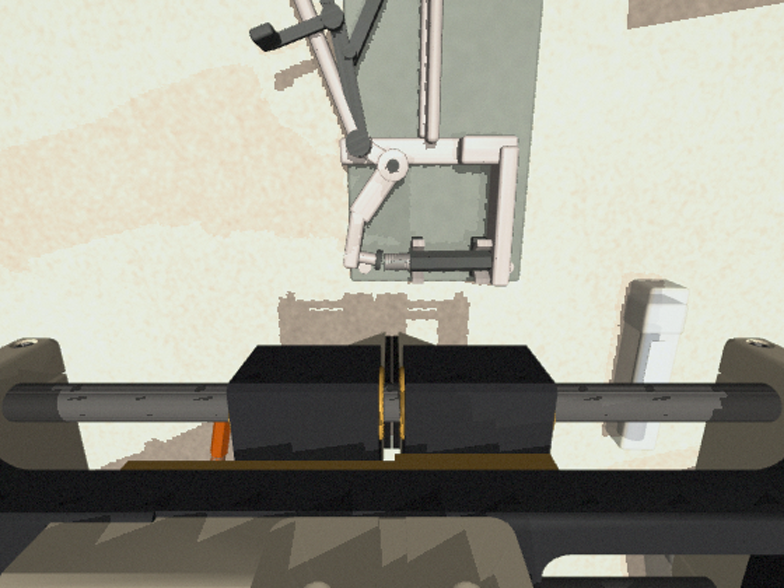

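View pics/top9.png

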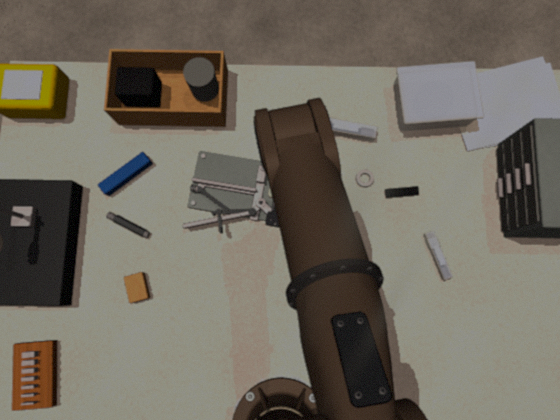

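```bash
python3 - <<'E'
from h import *
im=cv2.imread("w12_raw.png"); cv2.imwrite("pics/w12c.png",cv2.resize(im[90:210,235:385],None,fx=5,fy=5,interpolation=cv2.INTER_CUBIC))
E
```

```text
(no output)
```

View pics/w12c.png

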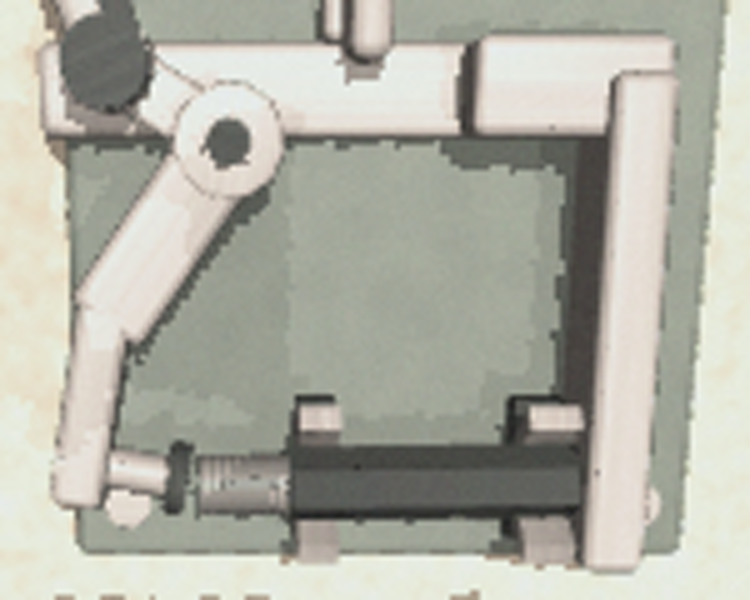

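The pad stands clear of the insert, the gauge lies in both rests, and the bystanders I can see haven't moved. Handing in.

```bash
python3 -c "
from rig import workorder; print(workorder.sign_off())"
```

```text
the job is handed in; nothing more can be done
None
```

The whole job was carried out in the order asked and handed in at about 24 s of the 72 s allowed; the rig reports no verdict.

- **Placing:** I laid the gauge in the two rests with a light touchdown (about 6 N).
- **Locking:** I pushed the handle with shut fingers. The readings, taken every few millimetres, peaked at about 14 N at the wrist. The resistance vanished about 4° before parallel, and the bar ran on by itself to about 2° past. With the hand off it stayed there, with the link past centre.
- **Insert home:** In the close view the gap between hex and insert had gone. The insert showed 22.5 mm and its tip was at x = -47 mm, where it should be when home.
- **Release:** I pushed only the lever tab, reading about 9 N, until the pliers sprang open.

**Last checks:**
- **Gauge and pad:** The pad stands a few millimetres clear of the insert, and the gauge lies in both rests against the fixed jaw.
- **Hand:** It is well above everything, with no force on it.
- **Other things:** The bystanders visible in the final pictures had not moved. The arm hid part of the last overhead view. I did not measure the bystanders one by one; I compared them by eye only.
- **Disagreement:** My views of the lever tab differed by up to about 11 mm, so I found its contact by force.

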